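# Load sample tubes into the labeller's gravity chute, caps to the blue wall

### The job

Load both blue-capped sample tubes into the sloping chute of the labelling machine: lay each across the open upper end with its cap towards the blue wall and let it roll down, so that the two end up lying one behind the other against the stop. Leave the orange-capped tube where it lies.

Things in the scene. Friction and masses are not known exactly. Their poses are not given: they have to be found in the camera images.
- blue_tube_1: Sample tube lying on the table, 92 mm long, 28 mm in diameter all along (cap flush), 35 to 70 g: white body, paper band, blue ribbed cap on the last 22 mm. Origin on its axis at mid-length, 14 mm above its support; its x axis runs along it towards the cap. Rolls if nudged.
- blue_tube_2: Sample tube lying on the table, 92 mm long, 28 mm in diameter all along (cap flush), 35 to 70 g: white body, paper band, blue ribbed cap on the last 22 mm. Origin on its axis at mid-length, 14 mm above its support; its x axis runs along it towards the cap. Rolls if nudged.
- orange_tube: Sample tube lying on the table, 92 mm long, 28 mm in diameter all along (cap flush), 35 to 70 g: white body, paper band, orange ribbed cap on the last 22 mm. Origin on its axis at mid-length, 14 mm above its support; its x axis runs along it towards the cap. Rolls if nudged. A lookalike, not to be loaded (a 60 mm yellow-capped vial lies nearby too).
- chute: Fixed sloping channel with one blue wall beside a white machine box (160 mm high, x 0.03 to 0.21, y -0.145 to -0.345 m). Origin under the blue wall; x points level, downhill; z up. Ramp surface 0.055 - 0.306 x m above the table, x = -0.13 (lip 10 mm high) to 0.11 (stop). Inside 112 mm wide, y = -5 mm (blue wall) to -117 mm (aluminium wall), walls 36 mm above the ramp.
- load_spot (a point): Point on the ramp surface midway between the walls in the chute's open upper part, a good place to lay a tube: x = -70, y = -61, z = 76 mm in the chute's frame. Open above from x = -120 to 40 mm; further down ledges on the walls leave too narrow a gap (84 mm). A released tube rolls down by itself; at the stop its axis is at x = 100 mm, the next one's at 74 mm.
Things that resemble listed ones, but are neither listed nor needed, are in the scene too. Leave any turquoise look-alike of the blue_tube_1 alone. Leave any turquoise look-alike of the blue_tube_2 alone.

How it is judged:
By the outcome, as a careful person would: the job done as asked, in the order asked, and still so for the second after the job is handed in, with the robot touching nothing.
It also fails if it takes over 61 s, if anything falls off the work surface, if the arm or the gripper's body presses on something with over 40 N, if the wrist force passes 120 N, or if a joint passes its speed limit or range.

### The arm

A 6-joint arm with a two-finger parallel gripper is mounted at the origin on the work surface. World frame = base frame: x ahead of the robot, y to its left, z up, the work surface at z = 0. Lengths are in m, angles in rad, forces in N, time in s.
With the tool pointing down it reaches from about 0.35 to 0.975 m from the base axis. Payload 4.9 kg.
Tool frame: the origin (TCP) lies at the very end of the fingers, on their centre line; the grasp point (between the pads) lies 19 mm behind it; z points along the fingers, y is the line along which they close (so a half turn about z gives the same grasp; the last joint's range is limited). The gripper opens to 85 mm and grips with 20 to 120 N. Pads are 22 mm wide; open, the fingers measure 114 mm over their backs; the gripper's body (76 mm by 85 mm) begins 54 mm behind the grasp point. The pads swing forward as they close: fully open they stand 13 mm farther back than shut.
Start: joints at [1.115, 0.053, 1.613, -0, 1.476, -0.119], TCP at [0.207, 0.59, 0.231] pointing down, gripper open.
Joint ranges: [-3.01, 3.01], [-1.01, 2.22], [0.06, 2.58], [-1.02, 4.17], [0.09, 2.62], [-3.14, 3.14]. Speed limits (rad/s): [2.57, 2.57, 3.14, 3.14, 3.14, 3.14].

### API

Orientations are given as a rotation vector (axis times angle).
In Python, from rig import sense, camera, close_job gives the robot as it stands.
- The arm moves only by the shell command python3 -m jog 'ROWS' [FORCE]. ROWS is JSON, a list of rows, each a list of 7 numbers: the shift along the world's x, y, z in mm, then the turn, a rotation vector about the world's x, y, z in degrees, then the opening, from 0 (shut) to 1 (fully open). In form: [[dx, dy, dz, ax, ay, az, fingers], ...]. A call has 1 to 5 rows; each row is the pose to reach, as a shift and turn from the pose commanded when the call began; what a row does not reach only later rows make up. A row lasts 1/10 s, in which the tool goes at most 50 mm and 8.59 degrees, less where a joint would pass 70% of its speed; a pose out of reach is approached as far as the arm can. A call with a gripper value outside its range is refused whole. The fingers move at their own pace and stop on an object; FORCE is the grip in N (left out, the last holds). Time passes only in rows, so rows that repeat a pose let the fingers close. It gives the time, the measured TCP pose, the force, the opening and the grip force at its end, in the units of the state.
- sense(): the state, without advancing time (a new reading comes with each control period).
- camera(name): name is "scene" or "top" or "wrist"; returns a dict with "img" (480x640x3 uint8, red, green, blue), "fov_y" (degrees; the focal length in pixels is half the picture's height over the tangent of half this angle, whatever the lens; pixels are square), "cx", "cy" (the principal point, pixels), "T" (4x4, takes a point from camera to world coordinates); the wrist camera has in their place "mount" (4x4, takes a point from camera to tool coordinates, whose origin is the TCP and whose axes are the flange's). Camera axes: x right, y down, z forward; pixel columns grow to the right and rows downward; lengths in m; the calibration is good to about 2 mm. A picture is of the moment at which its call begins: read the wrist's pose just before it. There is no depth.
- close_job(): hands the job in; it is judged then, once.
The state is a dict: "clock": time; "q": joint angles; "joint_velocities": joint speeds; "effort": joint torques, N m; "position": TCP position; "tool_rot": TCP orientation; "force": force on the tool from outside, world axes, zero at the start; "moment": the same for the moment, N m; "finger_gap": opening from 0.0 (shut) to 1.0 (fully open); "grip_force": force on a finger pad.
Only numpy, scipy, OpenCV 4.12 (cv2) and the standard library are available. Lean on these libraries where they do the work, as an engineer would, in place of code of your own. Each camera call takes 0.05 s, during which the arm holds its last target. There are 200 camera calls.

## Working session

There is one attempt and no reset: what is moved stays moved. The work goes in short steps, Python scripts to look and compute and a shell command to move; the robot and the scene stay as the last step left them, time stands still between calls to the robot, and variables do not carry over. Pictures are saved under pics/ and viewed, at most 10 in all, crops included, and the job is handed in when it is done.

```bash
mkdir -p pics; ls
python3 - <<'E'
from rig import sense,camera
import cv2,numpy as np
for n in("top","scene"):
    c=camera(n);cv2.imwrite(f"pics/{n}0.png",c["img"][:,:,::-1]);np.save(f"pics/{n}0.npy",c,allow_pickle=True)
    print(n,c["fov_y"],c["cx"],c["cy"],np.round(c["T"],4).tolist())
s=sense();print(s["position"],s["tool_rot"],s["clock"])
E
```

```text
pics
top 50.49265163574357 312.7012067285484 243.75331630475875 [[0.0036, -0.9998, 0.0175, 0.4447], [-1.0, -0.0036, -0.0042, 0.0121], [0.0042, -0.0175, -0.9998, 0.8584], [0.0, 0.0, 0.0, 1.0]]
scene 53.930002166687494 320.8609010746773 237.6859514142096 [[0.2722, 0.7891, -0.5506, 0.9417], [0.9622, -0.2164, 0.1656, -0.0985], [0.0115, -0.5748, -0.8182, 0.7691], [0.0, 0.0, 0.0, 1.0]]
[0.20629272 0.5893865  0.2301821 ] [-5.26460266e-01 -3.09661634e+00  2.75895668e-03] 0.1
```

View pics/top0.png

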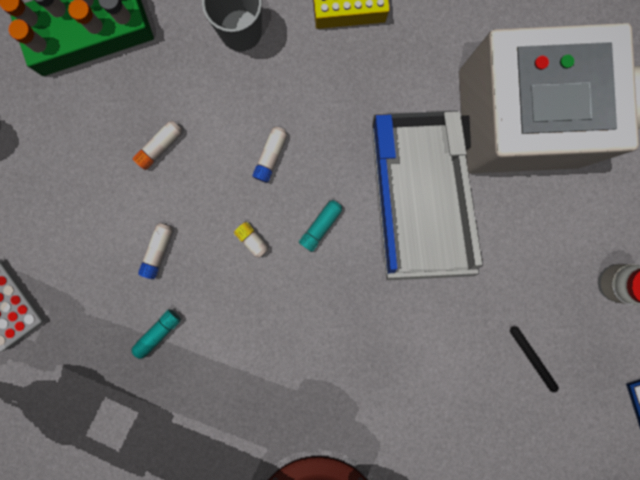

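View pics/scene0.png

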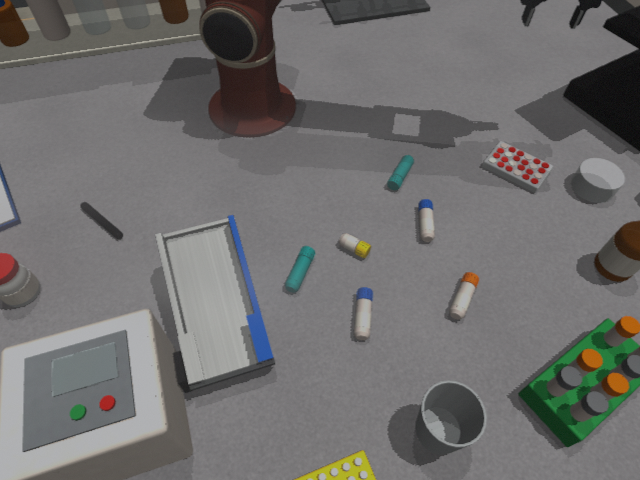

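The pictures show two blue-capped tubes, in the top view at about (271,153) and (157,250). The orange one is at (158,145). The chute runs from its near lip (390-480,272) to the stop (380-465,118), with the blue wall on the left.

```bash
cat > h.py <<'E'
import numpy as np,cv2
def load(n): return np.load(f"pics/{n}.npy",allow_pickle=True).item()
def ray(c,u,v,z,T=None):
    T=c["T"] if T is None else T
    f=240/np.tan(np.radians(c["fov_y"]/2)); d=T[:3,:3]@np.array([(u-c["cx"])/f,(v-c["cy"])/f,1]);o=T[:3,3]
    return o+d*(z-o[2])/d[2]
def blobs(img,lo,hi,amin=60):
    m=cv2.inRange(cv2.cvtColor(img,cv2.COLOR_RGB2HSV),lo,hi)
    k,_,st,ce=cv2.connectedComponentsWithStats(m); l=_
    return [(st[i,4],ce[i],np.argwhere(l==i)[:,::-1]) for i in range(1,k) if st[i,4]>=amin]
E
python3 - <<'E'
from h import *
for n in("top0","scene0"):
    c=load(n)
    B=blobs(c["img"],(110,120,60),(130,255,255)); W=blobs(c["img"],(0,0,150),(180,75,255),150)
    print(n)
    for a,ce,p in B: print(" blue",a,ce.round(1),ray(c,*ce,.014 if a<500 else .09).round(4),cv2.boundingRect(p.astype(np.int32)))
    for a,ce,p in W:
        if a<2000: print(" white",a,ce.round(1),ray(c,*ce,.014).round(4))
c=load("top0")
cv2.imwrite("pics/ch.png",cv2.resize(c["img"][100:290,360:500,::-1],None,fx=4.2/1.4,fy=3,interpolation=cv2.INTER_CUBIC))
c=load("scene0")
cv2.imwrite("pics/ch2.png",cv2.resize(c["img"][205:395,145:285,::-1],None,fx=3,fy=3,interpolation=cv2.INTER_CUBIC))
a=cv2.imread("pics/ch.png");b=cv2.imread("pics/ch2.png");cv2.imwrite("pics/chb.png",cv2.hconcat([a[:,:400],b[:,:400]]))
E
```

```text
top0
 blue 1760 [386.  180.4] [ 0.5546 -0.1017  0.09  ] (375, 115, 22, 157)
 blue 215 [261.9 173.2] [0.5766 0.0935 0.014 ] (253, 165, 19, 17)
 blue 217 [147.6 270.8] [0.4138 0.2817 0.014 ] (139, 263, 19, 16)
 white 588 [454.8 133. ] [ 0.6452 -0.2278  0.014 ]
 white 493 [160.  138.3] [0.634  0.2631 0.014 ]
 white 512 [271.1 146.6] [0.6211 0.0783 0.014 ]
 white 565 [470.3 210.8] [ 0.5154 -0.2534  0.014 ]
 white 509 [155.3 243.9] [0.4583 0.2694 0.014 ]
 white 279 [254.  245.1] [0.457  0.1059 0.014 ]
scene0
 blue 103 [425.3 203.8] [0.4083 0.2859 0.014 ] (419, 199, 14, 11)
 blue 772 [249.5 293.1] [ 0.5597 -0.1026  0.09  ] (229, 221, 38, 130)
 blue 133 [365.1 293. ] [0.5724 0.0982 0.014 ] (358, 288, 15, 12)
 white 752 [603.8 170.9] [0.4254 0.7017 0.014 ]
 white 319 [  4.2 206. ] [ 0.1874 -0.5453  0.014 ]
 white 261 [428.2 222.2] [0.4541 0.2727 0.014 ]
 white 176 [195.4 227.3] [ 0.3436 -0.1784  0.014 ]
 white 372 [463.9 298.2] [0.6301 0.2667 0.014 ]
 white 406 [364.1 317.1] [0.6172 0.0811 0.014 ]
 white 219 [436.2 428.7] [0.8232 0.1272 0.014 ]
```

View pics/chb.png

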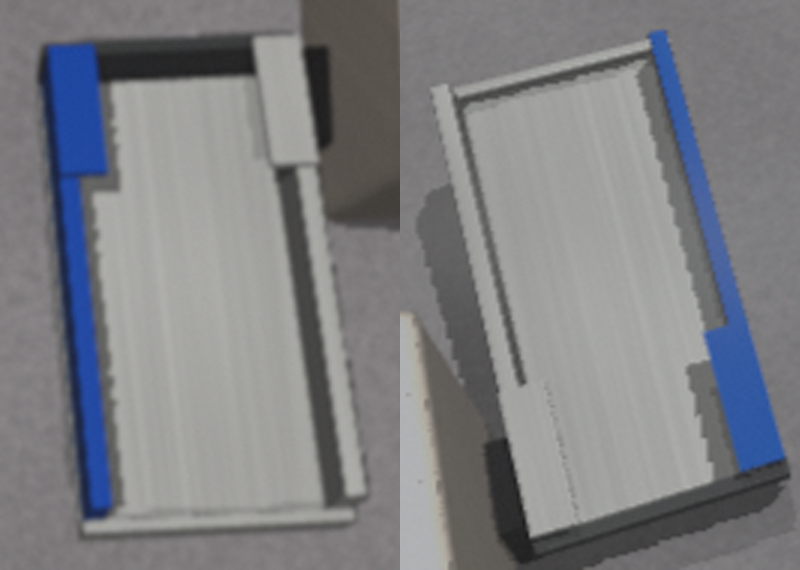

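The crop shows the blue wall's inner top edge running from (397,270) to (387,159) in the top view. The aluminium wall's inner edge runs from about (475,265) to (459,155).

Run:
```python
from h import *
t=load("top0");s=load("scene0")
zl=.131;zm=.079
for n,c,pts in(("top",t,dict(bl=(397.3,270,zl),bm=(386.7,159,zm),al=(475,265.7,zl),am=(459,155.3,zm))),("sc",s,dict(bl=(228.7,216,zl),bm=(253.7,313.3,zm),al=(163,236.7,zl),am=(186.7,332,zm)))):
    P={k:ray(c,*v)[:2] for k,v in pts.items()};print(n,{k:v.round(4).tolist() for k,v in P.items()})
    for k in"ba":
        d=P[k+"m"]-P[k+"l"];print(k,np.linalg.norm(d),np.degrees(np.arctan2(d[1],d[0])))
def pose(cap,body):
    # cap centroid is .035 from centre, body centroid about -.011
    d=cap-body;return body+d*.011/.046*1.0,np.degrees(np.arctan2(d[1],d[0])),np.linalg.norm(d)
for cu,bu in(((261.9,173.2),(271.1,146.6)),((147.6,270.8),(155.3,243.9))):
    print(pose(ray(t,*cu,.02)[:2],ray(t,*bu,.02)[:2]))
for cu,bu in(((365.1,293),(364.1,317.1)),((425.3,203.8),(428.2,222.2))):
    print(pose(ray(s,*cu,.02)[:2],ray(s,*bu,.02)[:2]))
```

```text
top {'bl': [0.4204, -0.112], 'bm': [0.5891, -0.1044], 'al': [0.4269, -0.2232], 'am': [0.5953, -0.2157]}
b 0.16885655532512128 2.561138998123574
a 0.16852061024959067 2.543825826843024
sc {'bl': [0.4273, -0.1085], 'bm': [0.5915, -0.1031], 'al': [0.4416, -0.2197], 'am': [0.5952, -0.21]}
b 0.16421742826842378 1.8815494605011898
a 0.15387270738233805 3.615959537279236
(array([0.60919948, 0.08150018]), np.float64(161.27262455370112), np.float64(0.04660080239287328))
(array([0.44766494, 0.27051179]), np.float64(164.54060999797014), np.float64(0.045929507561256674))
(array([0.60915493, 0.08376076]), np.float64(159.01685530843292), np.float64(0.047504962979490716))
(array([0.4470591 , 0.27289773]), np.float64(163.92381196964598), np.float64(0.04720801926863157))
```

Run:
```python
from rig import sense
from h import *
from scipy.spatial.transform import Rotation as R
s=sense();r=R.from_rotvec(s["tool_rot"]);M=r.as_matrix();print(M.round(3))
print("closing yaw",np.degrees(np.arctan2(M[1,1],M[0,1])), s["position"],s["q"])
```

```text
[[-0.944  0.33  -0.001]
 [ 0.33   0.944 -0.002]
 [ 0.    -0.002 -1.   ]]
closing yaw 70.70264551395933 [0.20629272 0.5893865  0.2301821 ] [ 1.11499384e+00  5.33032348e-02  1.61415027e+00  2.16665685e-05
  1.47597737e+00 -1.19001963e-01]
```

```bash
python3 -m jog '[[31,-39,0,0,0,0,1],[62,-78,0,0,0,0,1],[93,-117,0,0,0,0,1],[124,-156,0,0,0,0,1],[155,-195,0,0,0,0,1]]' 40; python3 -m jog '[[31,-39,0,0,0,0,1],[62,-78,0,0,0,0,1],[93,-117,0,0,0,0,1],[124,-156,0,0,0,0,1],[155,-195,0,0,0,0,1]]'; python3 -m jog '[[31,-39,0,0,0,0,1],[62,-78,0,0,0,0,1],[93,-117,0,0,0,0,1],[93,-117,0,0,0,0,1],[93,-117,0,0,0,0,1]]'
cat > look.py <<'E'
import sys
from h import *
from rig import sense,camera
from scipy.spatial.transform import Rotation as R
s=sense();c=camera("wrist");cv2.imwrite(f"pics/{sys.argv[1]}.png",c["img"][:,:,::-1])
T=np.eye(4);T[:3,:3]=R.from_rotvec(s["tool_rot"]).as_matrix();T[:3,3]=s["position"];T=T@c["mount"]
print("tcp",s["position"].round(4))
for a,ce,p in blobs(c["img"],(110,120,60),(130,255,255),200): print("blue",a,ce.round(),ray(c,*ce,.022,T).round(4))
for a,ce,p in blobs(c["img"],(0,0,150),(180,75,255),600):
    x=ray(c,*ce,.022,T);print("white",a,ce.round(),x.round(4),cv2.boundingRect(p.astype(np.int32)))
E
python3 look.py w1
```

```text
clock: 0.6
position: [0.3621, 0.3931, 0.2308]
tool_rot: [-0.526, -3.097, 0.001]
force: [1.0, 0.6, 0.3]
finger_gap: 0.999
grip_force: 0.0
clock: 1.1
position: [0.5172, 0.198, 0.2309]
tool_rot: [-0.527, -3.097, -0.0]
force: [0.6, 0.6, -0.2]
finger_gap: 0.997
grip_force: 0.0
clock: 1.6
position: [0.6095, 0.0819, 0.2303]
tool_rot: [-0.53, -3.095, -0.0]
force: [0.7, -0.4, -0.4]
finger_gap: 0.996
grip_force: 0.0
tcp [0.6095 0.0819 0.2303]
blue 9329 [ 81. 234.] [ 0.5576 -0.1345  0.022 ]
blue 604 [322. 170.] [0.5765 0.0937 0.022 ]
white 161705 [393. 185.] [0.6105 0.1494 0.022 ] (67, 0, 573, 459)
white 2389 [117. 174.] [ 0.5204 -0.0775  0.022 ] (85, 135, 64, 78)
white 7600 [ 44. 284.] [ 0.5899 -0.193   0.022 ] (0, 192, 120, 154)
white 1374 [ 25. 358.] [ 0.6549 -0.2555  0.022 ] (0, 326, 60, 57)
white 1490 [107. 368.] [ 0.6932 -0.1814  0.022 ] (73, 341, 78, 54)
```

View pics/w1.png

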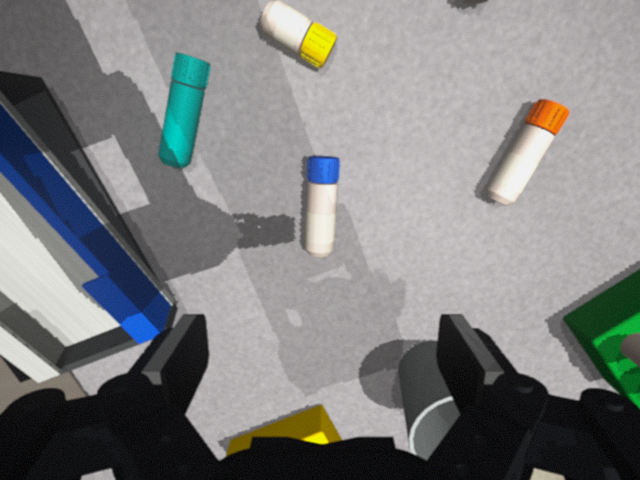

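The tube lies right under the tool, from (323,156) at the cap to (320,255), so I'm going straight down.

```bash
python3 -m jog '[[0,0,-50,0,0,0,1],[0,0,-100,0,0,0,1],[0,0,-150,0,0,0,1],[0,0,-190,0,0,0,1],[0,0,-210,0,0,0,1]]'; python3 -m jog '[[0,0,-17,0,0,0,1],[0,0,-17,0,0,0,0.5],[0,0,-17,0,0,0,0.2],[0,0,-17,0,0,0,0.1],[0,0,-17,0,0,0,0.1]]' 40;  python3 -m jog '[[0,0,0,0,0,0,0.1],[0,0,0,0,0,0,0.1],[0,0,0,0,0,0,0.1],[0,0,0,0,0,0,0.1],[0,0,0,0,0,0,0.1]]' 40
```

```text
clock: 2.15
position: [0.6051, 0.0846, 0.0164]
tool_rot: [-0.521, -3.09, 0.002]
force: [-0.3, 0.2, 0.6]
finger_gap: 0.999
grip_force: 0.0
clock: 2.65
position: [0.611, 0.0829, 0.0064]
tool_rot: [0.526, 3.094, 0.001]
force: [0.6, 0.2, 1.0]
finger_gap: 0.326
grip_force: 2.7
clock: 3.15
position: [0.6111, 0.0829, 0.0066]
tool_rot: [0.526, 3.094, 0.001]
force: [-0.6, 0.8, 6.7]
finger_gap: 0.312
grip_force: 39.0
```

```bash
python3 -m jog '[[0,0,50,0,0,0,0.1],[0,0,100,0,0,0,0.1],[0,0,150,0,0,0,0.1],[0,0,190,0,0,0,0.1],[-15,-30,194,0,0,-8,0.1]]'; python3 -m jog '[[-15,-30,0,0,0,-8,0.1],[-30,-60,0,0,0,-16,0.1],[-45,-90,0,0,0,-24,0.1],[-60,-120,0,0,0,-32,0.1],[-75,-150,0,0,0,-40,0.1]]';python3 -m jog '[[-10,-20,0,0,0,-8,0.1],[-20,-40,0,0,0,-15,0.1],[-35,-68,0,0,0,-20,0.1],[-35,-68,0,0,0,-20,0.1],[-35,-68,0,0,0,-20,0.1]]'
cat > chk.py <<'E'
from rig import sense
from h import *
from scipy.spatial.transform import Rotation as R
M=R.from_rotvec(sense()["tool_rot"]).as_matrix();print("x axis yaw",np.degrees(np.arctan2(M[1,0],M[0,0])),"toolz",M[:,2].round(3),"y",M[:,1].round(3),sense()["q"].round(2))
E
python3 chk.py; python3 look.py w2
```

```text
clock: 3.65
position: [0.599, 0.0545, 0.2071]
tool_rot: [0.738, 3.039, 0.006]
force: [1.0, 0.2, -0.0]
finger_gap: 0.313
grip_force: 39.3
clock: 4.15
position: [0.5187, -0.0982, 0.1984]
tool_rot: [1.748, 2.61, 0.0]
force: [-0.0, -0.4, -0.3]
finger_gap: 0.309
grip_force: 39.3
clock: 4.65
position: [0.4843, -0.1654, 0.1984]
tool_rot: [2.169, 2.272, 0.001]
force: [0.1, -0.3, -1.3]
finger_gap: 0.307
grip_force: 39.4
x axis yaw 92.6613418996221 toolz [ 0.  0. -1.] y [0.999 0.046 0.   ] [-0.47 -0.2   1.91  0.    1.43 -0.52]
tcp [ 0.4843 -0.1654  0.1984]
blue 3666 [362. 147.] [ 0.513  -0.1068  0.022 ]
blue 4882 [325. 240.] [ 0.4876 -0.1845  0.022 ]
white 167485 [353. 164.] [ 0.507  -0.1207  0.022 ] (0, 0, 640, 468)
white 11500 [ 46. 379.] [ 0.2308 -0.3341  0.022 ] (0, 310, 139, 164)
white 632 [216. 349.] [ 0.3926 -0.2938  0.022 ] (200, 328, 37, 37)
white 1243 [345. 420.] [ 0.5163 -0.3684  0.022 ] (273, 367, 100, 76)
```

View pics/w2.png

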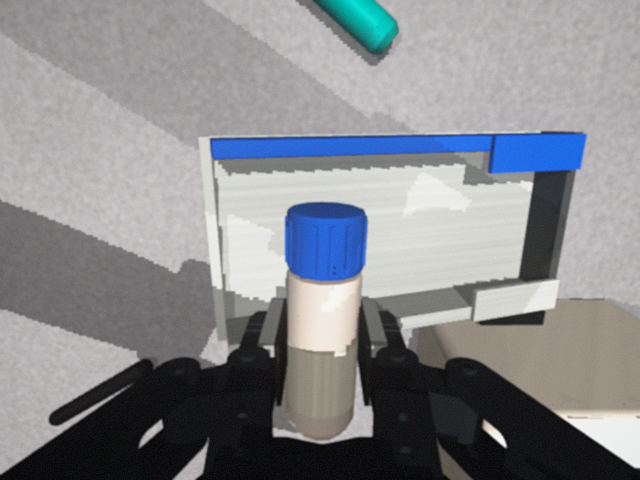

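The tube is held well, with its cap (327,240) towards the blue wall. The wall's inner edge runs from (214,158) to (490,150). I'll check the lateral clearance.

```bash
python3 - <<'E'
from h import *
from rig import sense,camera
from scipy.spatial.transform import Rotation as R
s=sense();c=camera("wrist")
T=np.eye(4);T[:3,:3]=R.from_rotvec(s["tool_rot"]).as_matrix();T[:3,3]=s["position"];T=T@c["mount"]
for u,v,z in((214,158,.131),(490,150,.079),(327,216,.206),(327,278,.220)):print(ray(c,u,v,z,T).round(4))
E
python3 -m jog '[[1,0,-20,0,8,0,0.1],[2,0,-55,0.8,17,0,0.1],[2,0,-90,0.8,17,0,0.1],[2,0,-100,0.8,17,0,0.1],[2,0,-100,0.8,17,0,0.1]]'; python3 chk.py
```

```text
[ 0.4259 -0.1095  0.131 ]
[ 0.5902 -0.1013  0.079 ]
[ 0.4843 -0.1199  0.206 ]
[ 0.485  -0.1374  0.22  ]
clock: 5.25
position: [0.4854, -0.1638, 0.0965]
tool_rot: [-2.0, -2.1, 0.286]
force: [0.1, 0.6, -0.2]
finger_gap: 0.313
grip_force: 39.5
x axis yaw 92.54269052104888 toolz [-0.296  0.015 -0.955] y [ 0.954  0.051 -0.295] [-0.41  0.11  1.81 -0.11  1.5  -0.44]
```

```bash
python3 -m jog '[[0,1,-5,-1.6,0,0,0.1],[0,1,-9,-1.6,0,0,0.1],[0,1,-11,-1.6,0,0,0.1],[0,1,-11,-1.6,0,0,0.1],[0,1,-11,-1.6,0,0,0.1]]'; python3 chk.py
```

```text
clock: 5.75
position: [0.4868, -0.1644, 0.088]
tool_rot: [-2.021, -2.109, 0.315]
force: [-0.1, 0.5, 0.0]
finger_gap: 0.315
grip_force: 39.5
x axis yaw 92.456716818303 toolz [-0.291 -0.013 -0.957] y [ 0.956  0.041 -0.292] [-0.4   0.12  1.82 -0.13  1.48 -0.42]
```

```bash
python3 -m jog '[[0,0,-2,0,0,0,0.1],[-1,0,-4,0,0,0,0.1],[-1,0,-4,0,0,0,0.4],[-1,0,-4,0,0,0,0.5],[-1,0,-4,0,0,0,0.6]]' 40;python3 -m jog '[[0,0,0,0,0,0,0.75],[0,0,0,0,0,0,0.75],[3,0,10,0,0,0,0.75],[9,0,30,0,0,0,0.8],[24,0,80,0,0,0,1]]' 40
python3 - <<'E'
from rig import camera
import cv2
cv2.imwrite("pics/t1.png",camera("top")["img"][100:290,360:500,::-1].repeat(2,0).repeat(2,1))
E
python3 look.py w3
```

```text
clock: 6.25
position: [0.4857, -0.1642, 0.0834]
tool_rot: [-2.02, -2.109, 0.316]
force: [0.3, -0.7, -0.8]
finger_gap: 0.599
grip_force: 0.0
clock: 6.75
position: [0.5059, -0.1629, 0.1582]
tool_rot: [-2.013, -2.102, 0.32]
force: [1.4, -0.6, -0.3]
finger_gap: 0.943
grip_force: 0.0
tcp [ 0.5135 -0.1654  0.1703]
blue 7780 [404. 158.] [ 0.5273 -0.1136  0.022 ]
white 69590 [327.  93.] [ 0.4699 -0.0726  0.022 ] (2, 0, 638, 263)
white 28677 [344. 228.] [ 0.4875 -0.1693  0.022 ] (206, 159, 266, 152)
white 14636 [531. 257.] [ 0.6189 -0.1738  0.022 ] (456, 194, 150, 126)
white 16612 [ 64. 330.] [ 0.1856 -0.3204  0.022 ] (0, 245, 177, 169)
white 4294 [567. 344.] [ 0.654  -0.2341  0.022 ] (505, 326, 131, 37)
white 10314 [264. 409.] [ 0.4201 -0.3572  0.022 ] (187, 361, 200, 98)
white 1216 [363. 376.] [ 0.5115 -0.2965  0.022 ] (333, 360, 57, 38)
```

View pics/w3.png

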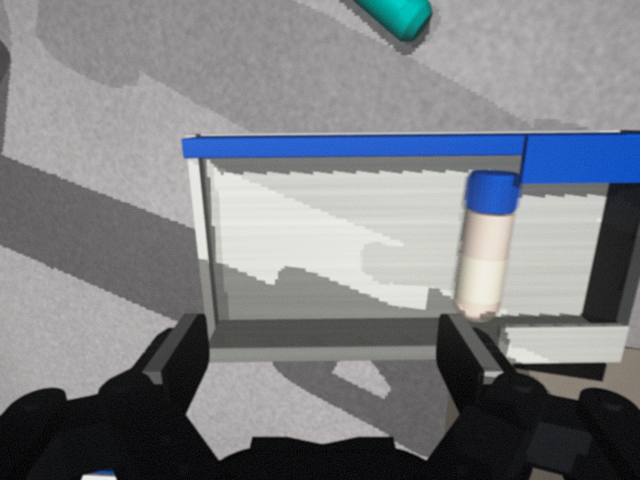

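The tube is rolling down the chute, now at (485,245), with its cap at the blue wall. On to the second tube.

```bash
python3 -m jog '[[0,0,35,0.4,-8,0,1],[0,0,60,0.8,-17,0,1],[0,0,60,0.8,-17,0,1]]'; python3 -m jog '[[-8,50,0,0,0,8,1],[-15,98,0,0,0,16,1],[-23,146,0,0,0,24,1],[-31,194,0,0,0,32,1],[-38,240,0,0,0,40,1]]'; python3 -m jog '[[-6,48,0,0,0,8,1],[-14,96,0,0,0,16,1],[-22,144,0,0,0,24,1],[-28,196,0,0,0,32,1],[-28,196,0,0,0,32,1]]';python3 chk.py; python3 look.py w4;  python3 - <<'E'
from rig import camera
import cv2,numpy as np
c=camera("top");im=c["img"][100:290,340:500,::-1]
a=cv2.resize(im,None,fx=2.5,fy=2.5);b=cv2.resize(cv2.imread("pics/w4.png"),None,fx=.625,fy=.625)
b=cv2.copyMakeBorder(b,0,a.shape[0]-b.shape[0],0,0,cv2.BORDER_CONSTANT);cv2.imwrite("pics/t2.png",cv2.hconcat([a,b]))
E
```

```text
clock: 7.15
position: [0.51, -0.1653, 0.2279]
tool_rot: [2.166, 2.259, 0.008]
force: [0.7, -0.6, 0.4]
finger_gap: 0.992
grip_force: 0.0
clock: 7.65
position: [0.4701, 0.0777, 0.2212]
tool_rot: [-1.257, -2.878, 0.0]
force: [0.5, -0.4, 0.3]
finger_gap: 1.001
grip_force: 0.0
clock: 8.15
position: [0.4413, 0.2764, 0.221]
tool_rot: [-0.41, -3.112, -0.001]
force: [-0.3, -0.9, -0.2]
finger_gap: 1.0
grip_force: 0.0
x axis yaw 164.9767164648369 toolz [-0.002  0.001 -1.   ] y [0.259 0.966 0.   ] [ 0.42 -0.19  1.86  0.    1.47 -0.89]
tcp [0.4413 0.2764 0.221 ]
blue 695 [319. 181.] [0.415  0.2815 0.022 ]
white 181423 [366. 211.] [0.4511 0.3146 0.022 ] (0, 0, 640, 459)
white 2276 [ 69. 187.] [0.3641 0.0714 0.022 ] (31, 153, 77, 71)
```

View pics/t2.png

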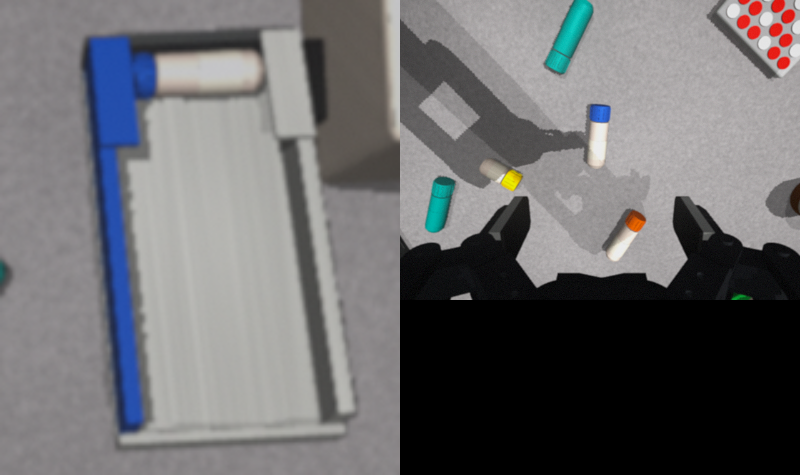

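The first tube lies at the stop with its cap at the blue wall. The second is in the wrist view, with its cap at (319,181).

```bash
python3 -m jog '[[3,-2,-45,0,0,0,1],[6,-4,-90,0,0,0,1],[7,-5,-138,0,0,0,1],[7,-5,-175,0,0,0,1],[7,-5,-195,0,0,0,1]]'; python3 -m jog '[[0,0,-20,0,0,0,1],[0,0,-20,0,0,0,0.5],[0,0,-20,0,0,0,0.2],[0,0,-20,0,0,0,0.1],[0,0,-20,0,0,0,0.1]]' 40;  python3 -m jog '[[0,0,0,0,0,0,0.1],[0,0,0,0,0,0,0.1],[0,0,0,0,0,0,0.1],[0,0,0,0,0,0,0.1]]' 40; python3 chk.py
```

```text
clock: 8.75
position: [0.4477, 0.264, 0.022]
tool_rot: [-0.428, -3.106, 0.006]
force: [0.2, -0.2, 0.5]
finger_gap: 0.998
grip_force: 0.0
clock: 9.25
position: [0.4512, 0.2672, 0.0079]
tool_rot: [0.425, 3.111, 0.003]
force: [-1.1, -0.4, 6.1]
finger_gap: 0.333
grip_force: 9.0
clock: 9.65
position: [0.4513, 0.2673, 0.0081]
tool_rot: [0.424, 3.111, 0.002]
force: [-0.1, -1.3, 5.7]
finger_gap: 0.314
grip_force: 38.5
x axis yaw 164.4810357539646 toolz [ 0.002  0.001 -1.   ] y [0.268 0.964 0.001] [ 0.39  0.07  2.   -0.    1.07 -0.91]
```

```bash
python3 -m jog '[[0,0,50,0,0,0,0.1],[0,0,100,0,0,0,0.1],[0,0,150,0,0,0,0.1],[0,0,190,0,0,0,0.1],[0,-20,190,0,0,-4,0.1]]'; python3 -m jog '[[4,-48,0,0,0,-8,0.1],[8,-96,0,0,0,-16,0.1],[12,-144,0,0,0,-24,0.1],[16,-192,0,0,0,-32,0.1],[20,-240,0,0,0,-40,0.1]]';python3 -m jog '[[4,-48,0,0,0,-8,0.1],[8,-96,0,0,0,-16,0.1],[12,-144,0,0,0,-24,0.1],[14,-172,0,0,0,-28,0.1],[14,-172,0,0,0,-28,0.1]]';python3 chk.py; python3 look.py w5
```

```text
clock: 10.15
position: [0.4535, 0.2494, 0.2049]
tool_rot: [0.53, 3.085, 0.013]
force: [0.3, -0.1, 0.2]
finger_gap: 0.314
grip_force: 38.7
clock: 10.65
position: [0.4696, 0.0052, 0.1965]
tool_rot: [1.567, 2.723, 0.001]
force: [1.3, 0.3, -1.2]
finger_gap: 0.316
grip_force: 38.7
clock: 11.15
position: [0.4837, -0.1682, 0.1964]
tool_rot: [2.179, 2.263, -0.0]
force: [0.5, 1.2, 0.2]
finger_gap: 0.308
grip_force: 38.7
x axis yaw 92.17486222152571 toolz [ 0. -0. -1.] y [0.999 0.038 0.   ] [-0.48 -0.2   1.91 -0.    1.43 -0.52]
tcp [ 0.4837 -0.1682  0.1964]
blue 3874 [385. 146.] [ 0.5306 -0.1086  0.022 ]
blue 4761 [328. 233.] [ 0.4888 -0.1806  0.022 ]
white 164035 [349. 163.] [ 0.5032 -0.1229  0.022 ] (0, 0, 640, 465)
white 2798 [532. 229.] [ 0.658  -0.1712  0.022 ] (510, 187, 45, 88)
white 1525 [440. 322.] [ 0.593  -0.2595  0.022 ] (397, 303, 91, 57)
white 11394 [ 46. 380.] [ 0.2299 -0.3339  0.022 ] (0, 310, 139, 164)
white 623 [217. 349.] [ 0.3926 -0.2946  0.022 ] (201, 329, 36, 36)
white 1772 [343. 420.] [ 0.5115 -0.3698  0.022 ] (273, 363, 100, 80)
```

View pics/w5.png

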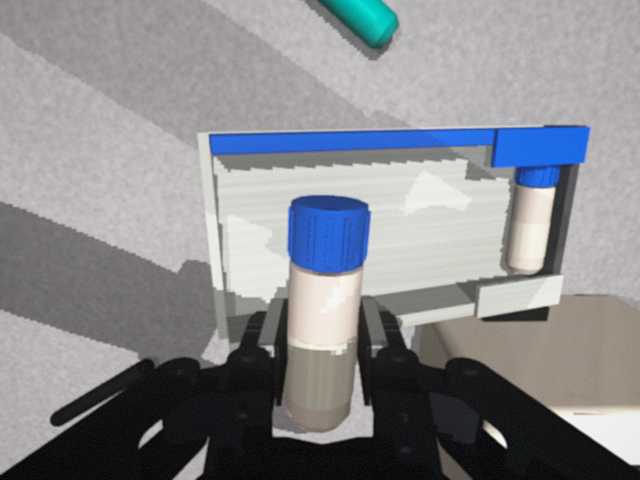

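Held as the first one was; the first tube rests at the stop (530,225). Same placing again.

```bash
python3 -m jog '[[1,0,-20,-0.4,8,0,0.1],[2,1,-55,-0.8,17,0.3,0.1],[2,1,-88,-0.8,17,0.3,0.1],[2,1,-98,-0.8,17,0.3,0.1],[2,1,-98,-0.8,17,0.3,0.1]]'; python3 -m jog '[[0,0,-6,0,0,0,0.1],[0,0,-11,0,0,0,0.1],[0,0,-13,0,0,0,0.1],[0,0,-13,0,0,0,0.1]]'; python3 chk.py
```

```text
clock: 11.7
position: [0.4845, -0.1626, 0.0966]
tool_rot: [-2.009, -2.113, 0.317]
force: [0.4, -0.2, -0.4]
finger_gap: 0.316
grip_force: 38.8
clock: 12.1
position: [0.486, -0.1643, 0.0859]
tool_rot: [-2.015, -2.114, 0.315]
force: [-0.0, 0.0, 0.0]
finger_gap: 0.314
grip_force: 38.8
x axis yaw 92.7470730277201 toolz [-0.291 -0.014 -0.957] y [ 0.955  0.046 -0.292] [-0.4   0.12  1.82 -0.13  1.47 -0.42]
```

```bash
python3 -m jog '[[0,-2,0,0,0,0,0.1],[0,-2,-1,0,0,0,0.1],[0,-2,-1,0,0,0,0.4],[0,-2,-1,0,0,0,0.5],[0,-2,-1,0,0,0,0.6]]' 40;python3 -m jog '[[0,0,0,0,0,0,0.75],[0,0,0,0,0,0,0.75],[3,0,10,0,0,0,0.75],[9,0,30,0,0,0,0.8],[24,0,80,0,0,0,1]]' 40; python3 -m jog '[[0,0,40,0,0,0,1],[-20,20,60,0,0,0,1],[-30,60,60,0,0,0,1],[-40,100,60,0,0,0,1],[-40,150,60,0,0,0,1]]'; python3 -m jog '[[0,50,0,0,0,0,1],[0,100,0,0,0,0,1],[0,150,0,0,0,0,1],[0,200,0,0,0,0,1],[0,200,0,0,0,0,1]]';python3 - <<'E'
from rig import camera
import cv2
cv2.imwrite("pics/t3.png",camera("top")["img"][:,:,::-1])
E
```

```text
clock: 12.6
position: [0.486, -0.1662, 0.0843]
tool_rot: [-2.014, -2.114, 0.316]
force: [-1.7, -0.2, -0.3]
finger_gap: 0.599
grip_force: 0.1
clock: 13.1
position: [0.5063, -0.1649, 0.1591]
tool_rot: [-2.007, -2.107, 0.32]
force: [0.6, -1.1, -0.7]
finger_gap: 0.944
grip_force: 0.0
clock: 13.6
position: [0.4688, -0.0154, 0.2234]
tool_rot: [-2.018, -2.113, 0.315]
force: [0.9, -0.1, -0.9]
finger_gap: 0.997
grip_force: 0.0
clock: 14.1
position: [0.4687, 0.1886, 0.2231]
tool_rot: [-2.007, -2.121, 0.314]
force: [-0.9, -1.0, 1.4]
finger_gap: 1.0
grip_force: 0.0
```

View pics/t3.png

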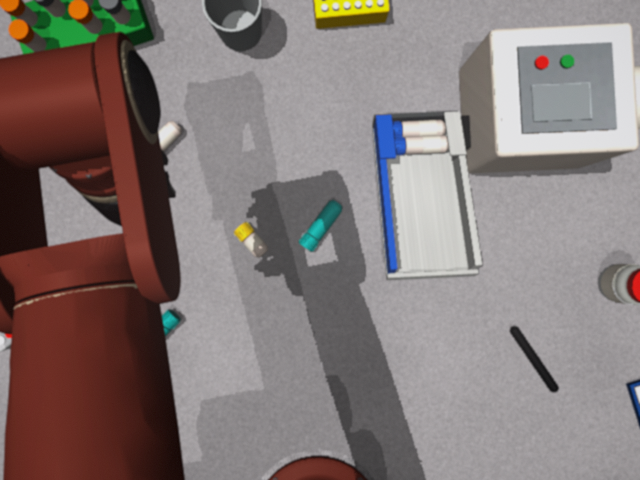

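Both tubes lie one behind the other at the stop, at (422,128) and (422,145), with their caps at the blue wall. The arm is clear, so I'm handing in.

```bash
python3 -m jog '[[0,0,0,0,0,0,1],[0,0,0,0,0,0,1],[0,0,0,0,0,0,1],[0,0,0,0,0,0,1],[0,0,0,0,0,0,1]]' >/dev/null; python3 -c "
from rig import close_job;print(close_job())"
```

```text
the job is handed in; nothing more can be done
None
```

Both blue-capped tubes lie one behind the other against the chute's stop, caps towards the blue wall, the orange-capped tube was left where it lay, and I handed the job in at about 15 s on the robot's clock; no verdict was returned.

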